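# Seat the keyed counting disc on the parts counter

### The arm

A 6-joint arm with a two-finger parallel gripper is mounted at the origin on the work surface. World frame = base frame: x ahead of the robot, y to its left, z up, the work surface at z = 0. Lengths are in mm, angles in rad, forces in N, time in s.
With the tool pointing down it reaches from about 350 to 850 mm from the base axis. Payload 8.1 kg.
Tool frame: the origin (TCP) lies midway between the tips of the shut fingers; the grasp point (between the pads) lies 19 mm behind it (bot.grip_depth is the distance from the TCP to the grasp point, in mm); y points along the fingers, z is the direction in which the jaws open and shut, and the axes are right-handed (so a half turn about y gives the same grasp; the last joint's range is limited). The gripper opens to 93 mm and grips with 3 to 60 N. Pads are 15 mm wide; open, the fingers measure 128 mm over their backs; the gripper's body (75 mm by 188 mm) begins 65 mm behind the grasp point.
Start: joints at [1.201, 0.13, 1.488, -0, 1.523, -0.085], TCP at [168.557, 575.841, 195.835] pointing down, gripper open.
Joint ranges: [-2.96, 2.96], [-0.89, 2.26], [0.02, 2.5], [-1.34, 4.48], [0, 2.73], [-2.66, 2.66]. Speed limits (rad/s): [2.39, 2.39, 2.79, 3.14, 3.14, 3.14].

### API

Orientations are given as a 3x3 rotation matrix whose columns are the frame's x, y, z axes.
In Python, from station import bot gives the robot as it stands. The module is installed in compiled form; this text tells all that it offers.
- The arm moves only by the tool jog_arm, never from a script. Its argument "series" is a list that holds one entry, the list of rows, each a list of 7 numbers: the shift along the world's x, y, z as a fraction of full scale, then the turn, a rotation vector about the world's x, y, z as a fraction of full scale, then the closure in counts, from 0 (fully open) to 255 (shut). A call has 1 to 20 rows; each row is the pose to reach, as a shift and turn from the pose commanded when the call began; what a row does not reach only later rows make up. Full scale, the value 1, is 50 cm for a shift and pi/4 rad for a turn. A row lasts 1/12 s, in which the tool goes at most 41.7 mm and 7.16 degrees, less where a joint would pass 70% of its speed; a pose out of reach is approached as far as the arm can. A call with a number of a shift or a turn outside -1 to 1 is refused whole. A call with a gripper value outside its range is refused whole. The fingers move at their own pace and stop on an object; "squeeze" is the grip in N (left out, the last holds). Time passes only in rows, so rows that repeat a pose let the fingers close. It gives the time, the measured TCP pose, the force and the opening at its end, in the units of the state.
- bot.read_state(): the state, without advancing time (a new reading comes with each control period).
- bot.capture(name): name is "side" or "top"; returns the picture (420x560x3 uint8, red, green, blue); there is no depth.
- bot.camera_params(name): a dict with "mtx" (3x3 intrinsics, pixels), "dist_coeffs" ([k1, k2, p1, p2, k3] as OpenCV has them; the pictures are not rectified), "extrinsics" (4x4, takes a point from camera to world coordinates). Camera axes: x right, y up, looking along -z (the intrinsics and any distortion apply to the point x, -y, -z); pixel columns grow to the right and rows downward; lengths in mm; the calibration is good to about 2 mm. A picture is of the moment at which its call begins. camera_params takes no time and is no camera call.
- bot.sign_off(): hands the job in, once; it reports no verdict.
The state is a dict: "t": time; "joints": joint angles; "dq": joint speeds; "joint_torque": joint torques, N m; "ee_pos": TCP position; "orientation": TCP orientation; "wrist_force": force on the tool from outside, world axes, zero at the start; "moment": the same for the moment, N m; "opening": finger opening in mm.
Only numpy, scipy, OpenCV 4.12 (cv2) and the standard library are available. Lean on these libraries where they do the work, as an engineer would, in place of code of your own. Each camera call takes 0.05 s, during which the arm holds its last target.

### The job

The blue counting disc stands raised and out of line on the parts counter. Push it round with a fingertip on one of its white posts until the notch in its rim (yellow stripe) stands over the red drive pin, then press down on the middle of its hub until it is fully home, and let go. Do not lift or tip the disc, and leave the tub, the tape roll and the cardboard bin alone.

Things in the scene. Friction and masses are not known exactly. Their poses are not given: they have to be found in the camera images.
- counter: Fixed white parts counter: low housing, flat top 50 mm above the table, reaching 140 mm to its -x, 110 mm to its +x and 100 mm to each side of its origin, which lies on the table right below the disc's axis. Its +x points to the red drive pin; z up. An 18 mm steel spindle, hidden in the disc's hub, rises there to 94 mm above the table.
- pin_tip (a point): Top of the red drive pin: an upright round pin 11 mm thick with a domed end, 75 mm from the spindle axis along the counter's +x, its top 72 mm above the table. With the disc raised it clears the disc's underside by 2 mm, half hidden under the rim; a red stripe on the housing points to it from outside.
- disc: Loose blue disc, about 0.3 kg, 150 mm across, turning either way on the spindle (1.5 mm play), resting on the orange collar. Origin: centre of its underside, 72 mm above the table while raised, 60 mm when fully home. +x points to its notch, z up. Flange top 8 mm above the origin. Friction stops it where it is left; 1 to 3 N on a post turns it, if pushed square to the radius (a slanting push jams).
- hub_top (a point): Centre of the flat top of the disc's hub (44 mm across, white label), on its axis, 43 mm above the disc's origin: the place to press.
- post (a point): Centre of the top of the white finger post opposite the notch. Three such posts, upright and 14 mm thick, stand on the disc 50 mm from its axis at 60, 180 (this one) and 300 degrees from the notch, counter-clockwise from above; their tops are 33 mm above the disc's origin, 25 mm above the flange.
- notch (a point): Middle of the notch's mouth on the disc's rim, 75 mm from the axis along the disc's +x, 2 mm above the disc's underside. The notch is 18 mm wide, cut 15 mm into the rim and right through; a yellow stripe on the flange leads to it. It takes the pin if it is within about 3 mm of centred over it.
- collar (a joint): Downward travel in m of the orange collar (90 mm across) under the disc: 0 raised, 0.012 fully home against its stop. It holds by dry friction: about 8 N in all moves it down (disc's weight included), pressing faster takes a few newtons more, and it stays where it is left. While the notch is not over the pin, the disc meets the pin after 2 mm.
- tub: Bystander: loose clear plastic tub of white fittings, 85 x 75 mm, 50 mm high. Origin: centre of its underside.
- tape: Bystander: loose brown tape roll lying flat, 90 mm across, 25 mm high. Origin: centre of its underside.
- bin: Bystander: loose small cardboard bin of black caps, 100 x 60 mm, 45 mm high. Origin: centre of its underside.
Not all that is in view belongs to the job. Of the things that look like the disc, the smallest one is meant.

How it is judged (in metres and radians):
On the way:
1. the notch is turned over the pin while the disc is still raised (horizontal distance between notch and pin_tip below 0.01 m and value of joint collar below 0.006 m), for 0.05 s.
At the end, for the whole second after the job is handed in: The disc lies level (within 2 degrees) and at rest, pressed down on its collar to within 1.5 mm of the stop, its notch around the pin (mouth within 7 mm of the pin's axis), the disc on its spindle, and the tub, tape roll and bin within 20 mm of where they stood (value of joint collar above 0.0105 m and horizontal distance between notch and pin_tip below 0.007 m and z of disc in the frame of counter below 0.0625 m and horizontal distance between disc and counter below 0.004 m and angle between disc's own z axis and vertical below 0.035 rad and linear speed of disc below 0.02 m/s and distance of each of tub, tape, bin from where it was at the start of the episode below 0.02 m); the robot touches nothing.
It fails at once if the disc is lifted more than 8 mm (z of disc in the frame of counter above 0.08 m).
It fails at once if the disc is tipped by more than 12 degrees (angle between disc's own z axis and vertical above 0.21 rad).
It fails at once if a bystander is moved more than 30 mm (distance of any of tub, tape, bin from where it was at the start of the episode above 0.03 m).
It also fails if it takes over 64 s, if anything falls off the work surface, if the arm or the gripper's body presses on something with over 40 N, if the wrist force passes 120 N, or if a joint passes its speed limit or range.

## Working session

There is one attempt and no reset: what is moved stays moved. The work goes in short steps, Python scripts to look and compute and a tool call to move; the robot and the scene stay as the last step left them, time stands still between calls to the robot, and variables do not carry over. Pictures are saved under pics/ and viewed, and the job is handed in when it is done.

Besides the shell and the picture viewer there is one more tool, called after "Emit:" as name(argument=value, ...) on one line, values as JSON. jog_arm: Moves the arm, as the interface text tells. Its arguments: {"type":"object","properties":{"series":{"type":"array","items":{"type":"array","items":{"type":"array","items":{"type":"number"}}}},"squeeze":{"type":"number"}},"required":["series"]}

```bash
mkdir -p pics
python3 - <<'E'
from station import bot
import cv2
for n in("side","top"):
    p=bot.capture(n); cv2.imwrite(f"pics/{n}0.png",p[:,:,::-1])
    c=bot.camera_params(n); print(n,c)
s=bot.read_state(); print(s)
E
```

```text
side {'mtx': array([[450.48074659,   0.        , 284.80511375],
       [  0.        , 450.48074659, 212.0341917 ],
       [  0.        ,   0.        ,   1.        ]]), 'dist_coeffs': array([-0.05098246,  0.        ,  0.        ,  0.        ,  0.        ]), 'extrinsics': array([[ 9.91557424e-01,  8.73631872e-02, -9.58203985e-02,
         4.53524018e+02],
       [-1.27773323e-01,  5.32418586e-01, -8.36782186e-01,
        -7.07252292e+02],
       [-2.20873978e-02,  8.41960880e-01,  5.39086286e-01,
         5.91374243e+02],
       [ 0.00000000e+00,  0.00000000e+00,  0.00000000e+00,
         1.00000000e+00]])}
top {'mtx': array([[403.7753789 ,   0.        , 281.65386956],
       [  0.        , 403.7753789 , 205.95162897],
       [  0.        ,   0.        ,   1.        ]]), 'dist_coeffs': array([-0.03469296,  0.        ,  0.        ,  0.        ,  0.        ]), 'extrinsics': array([[ 1.83592014e-02,  9.80684398e-01, -1.94733282e-01,
         3.52811454e+02],
       [-9.99803593e-01,  1.65530739e-02, -1.08982618e-02,
         7.15052153e+01],
       [-7.46432091e-03,  1.94895118e-01,  9.80
[... 206 characters left out ...]
.38259086e-05,
        1.52301538e+00, -8.54169161e-02]), 'dq': array([-0.00131724, -0.00200801, -0.00155198, -0.0014386 , -0.00121866,
       -0.00117175]), 'joint_torque': array([ 1.02087903e-03, -5.61334491e+01, -4.93098056e+01,  7.70612829e-02,
        2.89924111e-02, -1.44981482e-05]), 'ee_pos': array([168.33472212, 575.32090663, 194.87744377]), 'orientation': array([[ 9.59727779e-01, -6.38380838e-04,  2.80930922e-01],
       [-2.80931596e-01, -1.57923057e-03,  9.59726495e-01],
       [-1.69016305e-04, -9.99998549e-01, -1.69497279e-03]]), 'wrist_force': array([-0.60850522, -0.37796923,  0.57588812]), 'moment': array([ 0.01296665, -0.00657947,  0.01946266]), 'opening': 93.01379767581176}
```

View pics/side0.png

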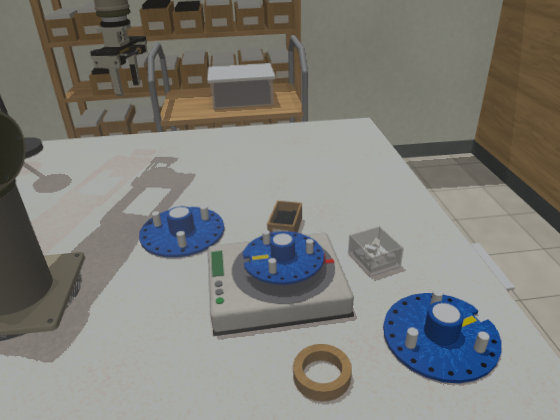

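View pics/top0.png

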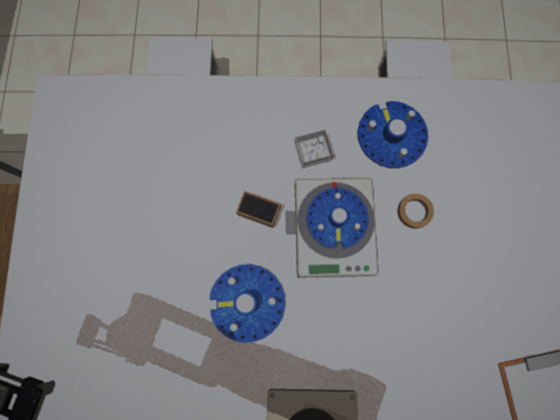

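The disc on the counter is the middle one (top ~(339,217)). Its yellow stripe, ~(338,235), points almost opposite the red stripe at ~(335,185), so it needs about half a turn. Next I'll measure it.

```bash
cat > h.py <<'E'
import numpy as np, cv2
from station import bot
def ray(n,uv):
    c=bot.camera_params(n); 
    u=cv2.undistortPoints(np.array([[uv]],float),c["mtx"],c["dist_coeffs"])[0,0]
    E=c["extrinsics"]; d=E[:3,:3]@np.array([u[0],-u[1],-1]); return E[:3,3],d
def onz(n,uv,z):
    o,d=ray(n,uv); return o+d*(z-o[2])/d[2]
def proj(n,P):
    c=bot.camera_params(n);E=c["extrinsics"]; p=E[:3,:3].T@(np.array(P,float)-E[:3,3]); p=p*[1,-1,-1]
    return cv2.projectPoints(p[None],np.zeros(3),np.zeros(3),c["mtx"],c["dist_coeffs"])[0][0,0]
def blobs(n,im,f,roi,amin=8):
    x0,y0,x1,y1=roi
    hsv=cv2.cvtColor(im,cv2.COLOR_RGB2HSV).astype(int)
    m=f(hsv[...,0],hsv[...,1],hsv[...,2]).astype(np.uint8); k=np.zeros_like(m);k[y0:y1,x0:x1]=m[y0:y1,x0:x1]
    N,_,st,ce=cv2.connectedComponentsWithStats(k)
    return [(st[i,4],ce[i],st[i,:4]) for i in range(1,N) if st[i,4]>=amin]
yel=lambda h,s,v:(h>20)&(h<35)&(s>130)&(v>100)
red=lambda h,s,v:((h<8)|(h>172))&(s>130)&(v>60)
wht=lambda h,s,v:(s<60)&(v>140)
blu=lambda h,s,v:(h>100)&(h<130)&(s>130)
E
python3 - <<'E'
from h import *
t=bot.capture("top"); s=bot.capture("side")
for n,im,roi,ro2 in(("top",t,(300,178,372,255),(309,188,366,246)),("side",s,(205,225,350,330),(245,225,325,275))):
    for nm,f in (("yel",yel),("red",red),("wht",wht),("blu",blu)):
        for a,c,b in blobs(n,im,f,roi if nm!="wht" else ro2): 
            z={"yel":80,"red":51,"wht":105,"blu":80}[nm]
            print(n,nm,a,c.round(1),b,"z",z,onz(n,c,z).round(1), "hub" if 0 else "")
    x0,y0,x1,y1=roi
    cv2.imwrite(f"pics/{n}1.png",cv2.resize(im[y0-8:y1+40,x0-8:x1+20,::-1],None,fx=4.2,fy=4.2,interpolation=2) if n=="side" else cv2.resize(im[y0-8:y1+32,x0-15:x1+20,::-1],None,fx=5,fy=5,interpolation=2))
E
```

```text
top yel 32 [338.  234.2] [337 229   3  11] z 80 [478.3 -55.   80. ] 
top red 15 [334.3 184.3] [333 182   4   5] z 51 [609.7 -50.5  51. ] 
top wht 8 [310.1 188.6] [309 188   4   3] z 105 [584.2  14.3 105. ] 
top wht 34 [362.6 190.1] [357 188   9   8] z 105 [ 582.6 -111.9  105. ] 
top wht 14 [337.5 195.3] [336 194   4   4] z 105 [568.9 -51.5 105. ] 
top wht 146 [339.  214.9] [333 208  13  14] z 105 [521.1 -54.5 105. ] 
top wht 16 [320.5 226. ] [319 224   4   5] z 105 [493.8 -10.7 105. ] 
top wht 15 [357.4 225.4] [356 224   4   4] z 105 [496.7 -97.9 105. ] 
top blu 2417 [336.8 217.2] [307 188  61  60] z 80 [519.7 -52.5  80. ] 
side yel 37 [260.2 256.8] [253 255  15   4] z 80 [480.6 -56.8  80. ] 
side red 30 [328.9 260.8] [324 259  10   4] z 51 [610.3 -52.2  51. ] 
side wht 316 [253.9 232.1] [245 225  24  23] z 105 [473.8 -12.3 105. ] 
side wht 376 [314.7 233.5] [301 225  24  24] z 105 [585.4 -34.7 105. ] 
side wht 172 [282.  238.9] [273 234  19  11] z 105 [523.3 -42.  105. ] 
side wht 30 [271.5 260.1] [268 258   8   5] z 105 [ 497.8 -100.5  105. ] 
side blu 286 [212.2 233.3] [205 225  19  23] z 80 [392.8  32.6  80. ] 
side blu 2511 [283.9 259.8] [243 232  81  52] z 80 [522.3 -72.1  80. ]
```

View pics/top1.png

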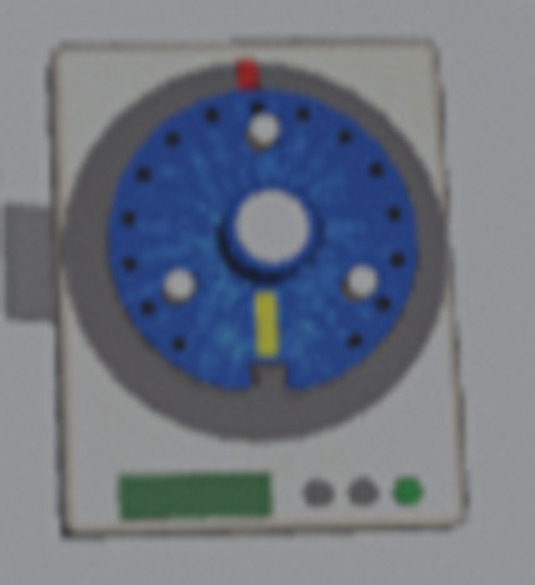

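View pics/side1.png

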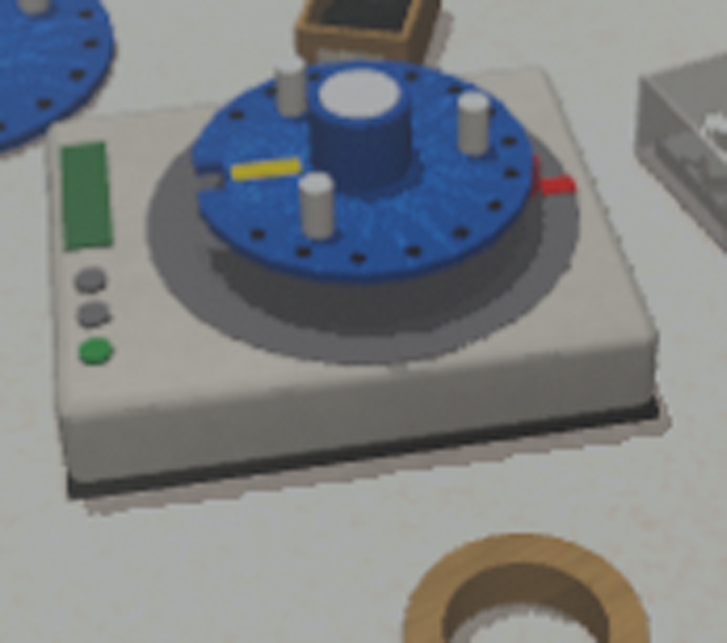

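Run:
```python
from h import *
print("hub z115", onz("top",(339,214.9),115), onz("side",(282,239.8),115))
# triangulate
def tri(a,b):
    o1,d1=ray("top",a);o2,d2=ray("side",b)
    A=np.stack([d1,-d2],1);s=np.linalg.lstsq(A,o2-o1,rcond=None)[0]
    p,q=o1+d1*s[0],o2+d2*s[1]; return ((p+q)/2).round(1),np.linalg.norm(p-q).round(1)
print("hub",tri((339,214.9),(282,238.9)))
print("yel",tri((338,234.2),(260.2,256.8)),"red",tri((334.3,184.3),(328.9,260.8)))
print("post",tri((357.4,225.4),(271.5,260.1)))
# counter outline (top z=50)
for uv in((296,179),(373,178),(378,276),(298,277)): print(uv,onz("top",uv,50).round(1))
# bystanders
for nm,uv,z in (("tub",(314,149),50),("tape",(416,211),25),("bin",(260,208),45)): print(nm,onz("top",uv,z).round(0))
```

```text
hub z115 [519.36374917 -53.28835921 115.        ] [521.45763625 -58.42060542 115.        ]
hub (array([520.9, -53.5, 113.2]), np.float64(2.3))
yel (array([479.5, -55.2,  78.7]), np.float64(2.3)) red (array([610.4, -50.8,  49.6]), np.float64(0.5))
post (array([497.5, -98.3, 103. ]), np.float64(1.0))
(296, 179) [622.4  47.2  50. ]
(373, 178) [ 628.4 -150.    50. ]
(378, 276) [ 380.8 -156.1   50. ]
(298, 277) [375.2  39.4  50. ]
tub [704.   1.  50.]
tape [ 549. -265.   25.]
bin [546. 138.  45.]
```

Emit:
jog_arm(series=[[[0.05,-0.08,0,0,0,0.04,178],[0.11,-0.16,0,0,0,0.1,178],[0.16,-0.24,0,0,0,0.16,178],[0.21,-0.32,0,0,0,0.22,178],[0.26,-0.4,0,0,0,0.28,178],[0.31,-0.48,0,0,0,0.34,178],[0.36,-0.56,0,0,0,0.4,178],[0.41,-0.64,0,0,0,0.407,178],[0.46,-0.72,0,0,0,0.407,178],[0.51,-0.8,0,0,0,0.407,178],[0.56,-0.88,0,0,0,0.407,178],[0.61,-0.96,0,0,0,0.407,178],[0.64,-1,0,0,0,0.407,178],[0.64,-1,0,0,0,0.407,178],[0.64,-1,0,0,0,0.407,178],[0.64,-1,0,0,0,0.407,178]]])

```text
t: 1.53
ee_pos: [489.5, 73.2, 195.5]
orientation: [[1.0, -0.001, -0.03], [0.03, -0.001, 1.0], [-0.001, -1.0, -0.001]]
wrist_force: [0.1, -0.5, 0.4]
opening: 28.2
```

Emit:
jog_arm(series=[[[0.04,-0.06,-0.02,0,0,0,178],[0.08,-0.13,-0.05,0,0,0,178],[0.12,-0.19,-0.07,0,0,0,178],[0.163,-0.256,-0.09,0,0,0,178],[0.163,-0.256,-0.09,0,0,0,178],[0.163,-0.256,-0.09,0,0,0,178],[0.163,-0.256,-0.09,0,0,0,178]]])

```text
t: 2.12
ee_pos: [569.6, -50.7, 150.6]
orientation: [[0.999, -0.001, -0.035], [0.035, 0.001, 0.999], [-0.001, -1.0, 0.001]]
wrist_force: [-0.4, -0.4, -0.6]
opening: 28.2
```

Run:
```python
from h import *
print(bot.read_state()["ee_pos"])
s=bot.capture("side"); t=bot.capture("top")
cv2.imwrite("pics/c2.png",np.hstack([cv2.resize(s[130:300,200:360,::-1],(400,425)),cv2.resize(t[150:280,280:400,::-1],(392,425))]))
```

```text
[569.55139127 -50.68269039 150.61444745]
```

View pics/c2.png

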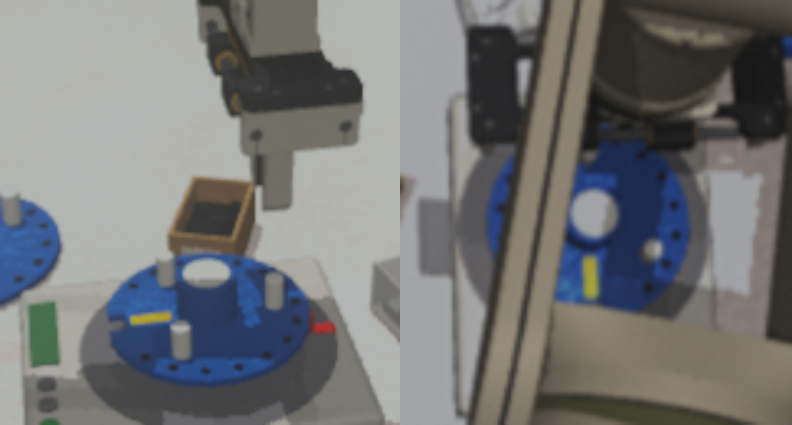

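The fingers stand over the far post: in the side crop, finger x≈278 and post x≈274. I'll go down around it.

Emit:
jog_arm(series=[[[0,0,-0.03,0,0,0,178],[0,0,-0.06,0,0,0,178],[0,0,-0.075,0,0,0,178],[0,0,-0.09,0,0,0,178],[0,0,-0.105,0,0,0,178],[0,0,-0.12,0,0,0,178],[0,0,-0.12,0,0,0,178]]])

```text
t: 2.8
ee_pos: [569.1, -51.7, 89.3]
orientation: [[0.999, -0.002, -0.035], [0.035, 0.0, 0.999], [-0.002, -1.0, 0.0]]
wrist_force: [0.6, -0.3, 0.1]
opening: 27.8
```

Run:
```python
from h import *
s=bot.capture("side")
cv2.imwrite("pics/c3.png",cv2.resize(s[150:300,200:360,::-1],None,fx=4,fy=4))
for k in range(0,4):
    b=np.radians(2-45*k)
    for a in range(5,46,5):
        r=b-np.radians(a); d=50*(np.array([np.cos(r),np.sin(r)])-[np.cos(b),np.sin(b)])/500
        print(a,d.round(4),round(-a/45,3))
```

```text
5 [-0.0001 -0.0087] -0.111
10 [-0.0009 -0.0174] -0.222
15 [-0.0025 -0.026 ] -0.333
20 [-0.0048 -0.0344] -0.444
25 [-0.0079 -0.0426] -0.556
30 [-0.0116 -0.0504] -0.667
35 [-0.0161 -0.058 ] -0.778
40 [-0.0211 -0.0651] -0.889
45 [-0.0268 -0.0717] -1.0
5 [-0.0062 -0.0061] -0.111
10 [-0.013  -0.0117] -0.222
15 [-0.0201 -0.0166] -0.333
20 [-0.0277 -0.0209] -0.444
25 [-0.0357 -0.0245] -0.556
30 [-0.0439 -0.0274] -0.667
35 [-0.0523 -0.0296] -0.778
40 [-0.0609 -0.0311] -0.889
45 [-0.0696 -0.0317] -1.0
5 [-0.0087  0.0001] -0.111
10 [-0.0174  0.0009] -0.222
15 [-0.026   0.0025] -0.333
20 [-0.0344  0.0048] -0.444
25 [-0.0426  0.0079] -0.556
30 [-0.0504  0.0116] -0.667
35 [-0.058   0.0161] -0.778
40 [-0.0651  0.0211] -0.889
45 [-0.0717  0.0268] -1.0
5 [-0.0061  0.0062] -0.111
10 [-0.0117  0.013 ] -0.222
15 [-0.0166  0.0201] -0.333
20 [-0.0209  0.0277] -0.444
25 [-0.0245  0.0357] -0.556
30 [-0.0274  0.0439] -0.667
35 [-0.0296  0.0523] -0.778
40 [-0.0311  0.0609] -0.889
45 [-0.0317  0.0696] -1.0
```

View pics/c3.png

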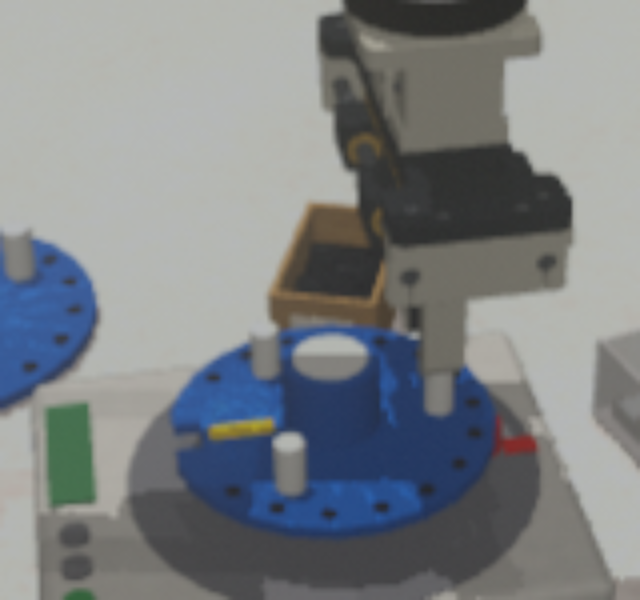

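Run:
```python
from h import *
for P in [(569,-52,89),(569,-66,89),(569,-83,89),(569,-38,89),(569,-52,105),(569.8,-52,80)]:
    p=proj("side",P); print(P,p.round(1),((p-[200,150])*4).round(0))
print(bot.read_state()["ee_pos"],bot.read_state()["wrist_force"])
```

```text
(569, -52, 89) [307.5 246.8] [430. 387.]
(569, -66, 89) [308.8 251.4] [435. 405.]
(569, -83, 89) [310.5 257.1] [442. 428.]
(569, -38, 89) [306.2 242.3] [425. 369.]
(569, -52, 105) [307.6 239.7] [430. 359.]
(569.8, -52, 80) [307.9 250.6] [432. 402.]
[569.49033108 -51.93735049  90.10653473] [-0.28311559 -0.77771042 -0.76416961]
```

Run:
```python
import cv2,numpy as np
a=cv2.imread("pics/c2.png")[120:330,220:360]; b=cv2.imread("pics/c3.png")[250:450,380:520]
f=lambda i:cv2.resize(cv2.convertScaleAbs(i,alpha=1.5,beta=-60),(390,560),interpolation=cv2.INTER_CUBIC)
cv2.imwrite("pics/z4.png",np.hstack([f(a),f(b)]))
```

```text
(no output)
```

View pics/z4.png

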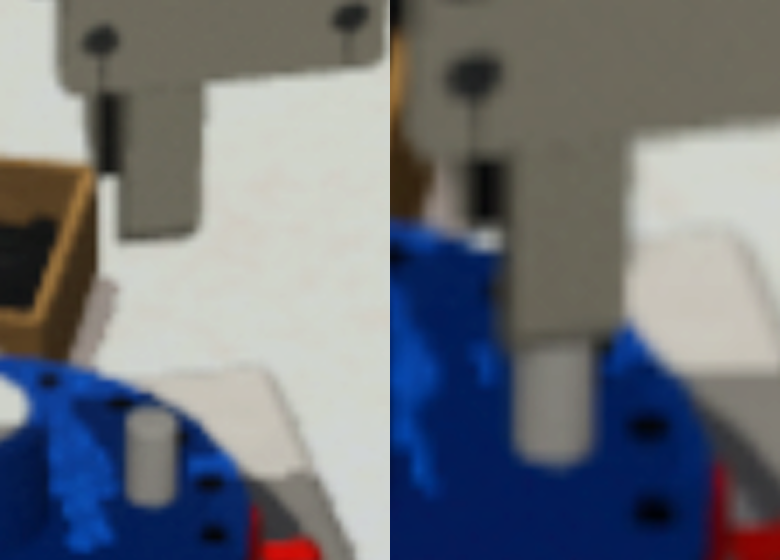

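Run:
```python
from h import *
z=np.array([.281,.96,0]); T=np.array([168.4,575.5,195])
im=cv2.imread("pics/side0.png"); 
c=cv2.resize(im[0:120,70:190],None,fx=5,fy=5,interpolation=cv2.INTER_CUBIC)
for k in (-64,-46.5,0,46.5,64):
    p=proj("side",T+k*z); print(k,p.round(1)); q=(p-[70,0])*5
    cv2.circle(c,tuple(int(x) for x in q),3,(0,0,255),-1)
cv2.imwrite("pics/z5.png",c)
```

```text
-64 [119.3 104.8]
-46.5 [122.2 102.7]
0 [129.7  97.2]
46.5 [136.8  92. ]
64 [139.3  90.1]
```

View pics/z5.png

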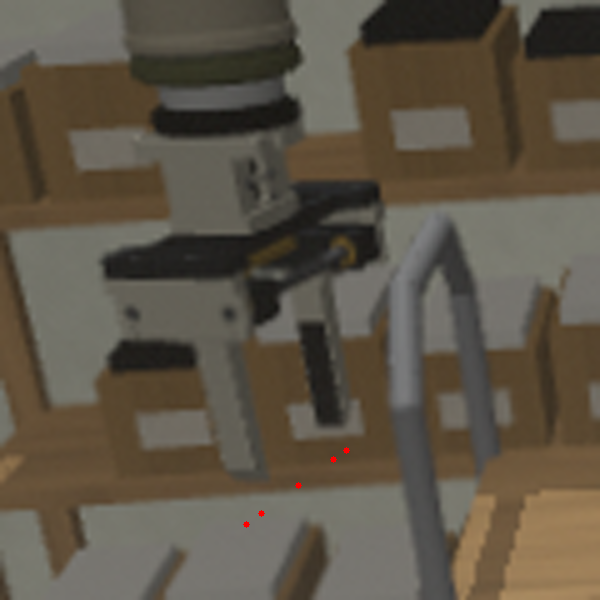

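The picture disagrees with the reported TCP. The near fingertip sits about 25 mm higher than it should, at or above the post's top. I'll try a small sideways push at this height to see which one is right.

Emit:
jog_arm(series=[[[0,-0.009,0,0,0,-0.111,178],[-0.001,-0.017,0,0,0,-0.222,178],[-0.002,-0.026,0,0,0,-0.333,178],[-0.002,-0.026,0,0,0,-0.333,178]]])

```text
t: 3.18
ee_pos: [569.5, -65.9, 91.6]
orientation: [[0.973, 0.001, 0.229], [-0.229, -0.0, 0.973], [0.001, -1.0, -0.0]]
wrist_force: [-0.4, 0.5, -0.3]
opening: 28.3
```

Run:
```python
from h import *
s=bot.capture("side")
cv2.imwrite("pics/c6.png",cv2.resize(s[170:290,230:350,::-1],None,fx=5,fy=5,interpolation=2))
```

```text
(no output)
```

View pics/c6.png

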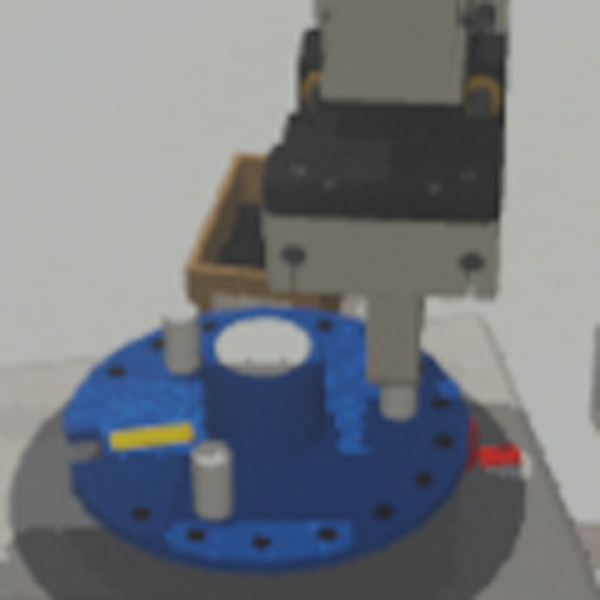

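Run:
```python
from h import *
o,d=ray("side",(308.8,246.8))
for y in (-65,-72,-80,-88,-97): print(y,(o+d*(y-o[1])/d[1]).round(1))
o,d=ray("side",(308.5,242.6))
for y in (-52,-58,-66,-75,-83): print(y,(o+d*(y-o[1])/d[1]).round(1))
y=blobs("side",bot.capture("side"),yel,(205,225,350,330)); print(y)
```

```text
-65 [569.1 -65.   98.6]
-72 [567.8 -72.  104. ]
-80 [566.4 -80.  110.1]
-88 [564.9 -88.  116.2]
-97 [563.3 -97.  123.1]
-52 [570.8 -52.   98.3]
-58 [569.7 -58.  102.8]
-66 [568.3 -66.  108.9]
-75 [566.7 -75.  115.6]
-83 [565.2 -83.  121.6]
[(np.int32(37), array([260.21621622, 256.83783784]), array([253, 255,  15,   4], dtype=int32))]
```

The sideways move left the disc alone: the yellow stripe is unchanged at (260.2,256.8). The tips are really about 19 mm above the reported TCP, so I'll go back over the post and lower by 20 mm.

Emit:
jog_arm(series=[[[0.001,0.013,0,0,0,0.167,178],[0.002,0.026,0,0,0,0.333,178],[0.002,0.026,0,0,0,0.333,178],[0.002,0.026,0,0,0,0.333,178]]])

```text
t: 3.62
ee_pos: [570.2, -51.8, 91.0]
orientation: [[0.999, 0.0, -0.035], [0.035, -0.0, 0.999], [0.0, -1.0, -0.0]]
wrist_force: [0.6, -0.1, -0.5]
opening: 28.1
```

Emit:
jog_arm(series=[[[0,0,-0.01,0,0,0,178],[0,0,-0.02,0,0,0,178],[0,0,-0.03,0,0,0,178],[0,0,-0.035,0,0,0,178],[0,0,-0.04,0,0,0,178],[0,0,-0.04,0,0,0,178]]])

```text
t: 4.12
ee_pos: [569.5, -52.1, 69.9]
orientation: [[0.999, -0.001, -0.034], [0.034, 0.0, 0.999], [-0.001, -1.0, 0.0]]
wrist_force: [-0.2, -0.3, -0.0]
opening: 27.9
```

Run:
```python
from h import *
s=bot.capture("side")
print(bot.read_state()["wrist_force"],blobs("side",s,yel,(205,225,350,330)))
cv2.imwrite("pics/c7.png",cv2.resize(s[170:290,230:350,::-1],None,fx=5,fy=5,interpolation=2))
```

```text
[-0.29654821  0.27002769  0.01475306] [(np.int32(35), array([260.28571429, 256.82857143]), array([253, 255,  15,   4], dtype=int32))]
```

View pics/c7.png

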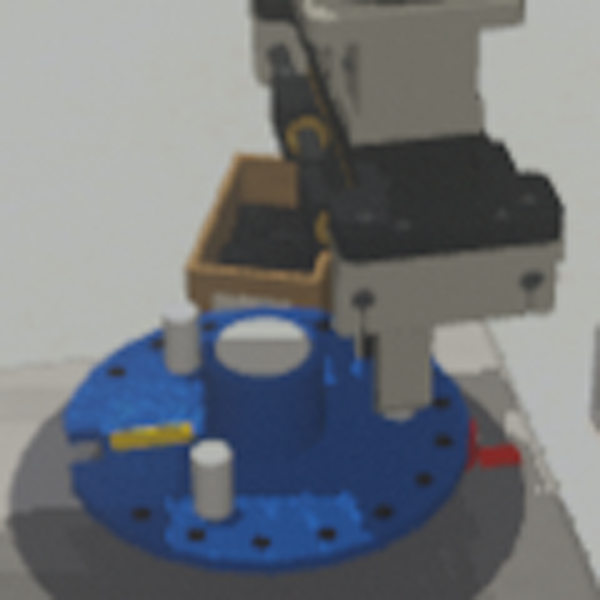

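The fingers now straddle the post's upper part. The finger's lower edge is at crop (400,410) and there is no contact force. I'll push clockwise in 45° arcs about the axis.

Emit:
jog_arm(series=[[[0,-0.004,0,0,0,-0.056,178],[0,-0.009,0,0,0,-0.111,178],[-0.001,-0.017,0,0,0,-0.222,178],[-0.0025,-0.026,0,0,0,-0.333,178],[-0.005,-0.034,0,0,0,-0.444,178],[-0.008,-0.043,0,0,0,-0.556,178],[-0.0116,-0.05,0,0,0,-0.667,178],[-0.016,-0.058,0,0,0,-0.778,178],[-0.021,-0.065,0,0,0,-0.889,178],[-0.027,-0.072,0,0,0,-1,178],[-0.027,-0.072,0,0,0,-1,178]]])

```text
t: 5.08
ee_pos: [556.5, -88.6, 71.2]
orientation: [[0.728, 0.0, 0.685], [-0.685, -0.0, 0.728], [0.0, -1.0, 0.0]]
wrist_force: [0.9, -0.2, -0.1]
opening: 27.9
```

Run:
```python
from h import *
s=bot.capture("side")
print(bot.read_state()["wrist_force"])
cv2.imwrite("pics/c8.png",cv2.resize(s[170:290,230:350,::-1],None,fx=5,fy=5,interpolation=2))
```

```text
[ 0.31682661 -0.04237824  0.5404679 ]
```

View pics/c8.png

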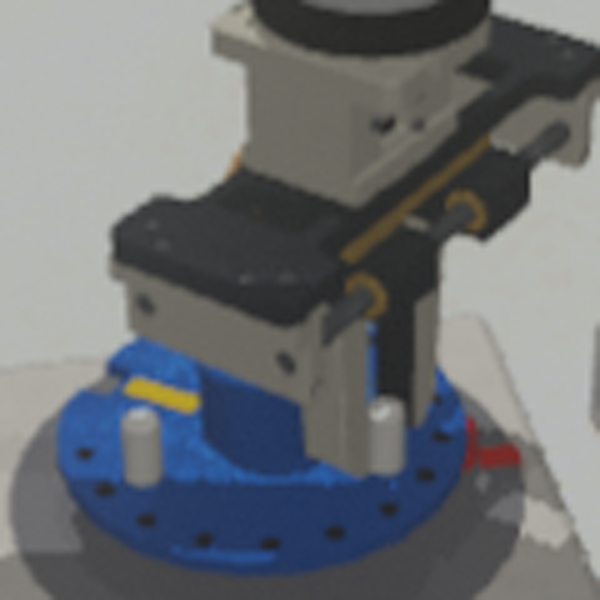

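Run:
```python
from h import *
p=onz("side",(230+386/5,170+406/5),105); print(p, np.hypot(p[0]-519.8,p[1]+53.5), np.degrees(np.arctan2(p[1]+53.5,p[0]-519.8)))
p=onz("side",(230+141/5,170+415/5),105); print(p, np.hypot(p[0]-519.8,p[1]+53.5), np.degrees(np.arctan2(p[1]+53.5,p[0]-519.8)))
e=bot.read_state()["ee_pos"];print(e,np.hypot(e[0]-519.8,e[1]+53.5),np.degrees(np.arctan2(e[1]+53.5,e[0]-519.8)))
```

```text
[562.57709923 -85.54136244 105.        ] 53.44650714300203 -36.83433914801542
[476.69913673 -77.20167991 105.        ] 49.18794613791093 -151.19307949423856
[556.6842521  -88.44605221  71.15364991] 50.810182231205644 -43.454360799048395
```

Emit:
jog_arm(series=[[[-0.003,-0.003,0,0,0,-0.056,178],[-0.006,-0.006,0,0,0,-0.111,178],[-0.013,-0.012,0,0,0,-0.222,178],[-0.02,-0.0166,0,0,0,-0.333,178],[-0.028,-0.021,0,0,0,-0.444,178],[-0.036,-0.0245,0,0,0,-0.556,178],[-0.044,-0.0274,0,0,0,-0.667,178],[-0.052,-0.0296,0,0,0,-0.778,178],[-0.061,-0.031,0,0,0,-0.889,178],[-0.0696,-0.0317,0,0,0,-1,178],[-0.0696,-0.0317,0,0,0,-1,178]]])

```text
t: 6.05
ee_pos: [521.7, -103.9, 71.1]
orientation: [[0.034, 0.0, 0.999], [-0.999, -0.0, 0.034], [0.0, -1.0, 0.0]]
wrist_force: [-0.3, -0.5, -0.4]
opening: 28.0
```

Run:
```python
from h import *
s=bot.capture("side")
print(bot.read_state()["wrist_force"])
cv2.imwrite("pics/c9.png",cv2.resize(s[170:290,230:350,::-1],None,fx=5,fy=5,interpolation=2))
```

```text
[0.14488157 0.76666655 0.23790501]
```

View pics/c9.png

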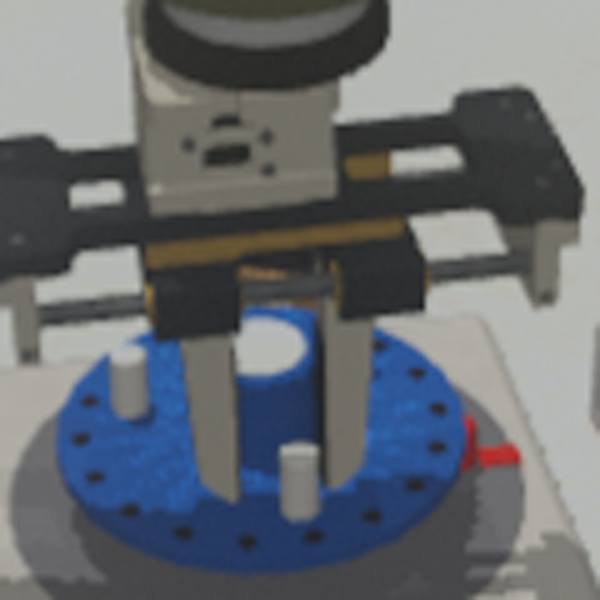

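Emit:
jog_arm(series=[[[-0.004,-0.004,0,0,0,-0.056,178],[-0.009,-0.004,0,0,0,-0.111,178],[-0.017,-0.003,0,0,0,-0.222,178],[-0.026,-0.0015,0,0,0,-0.333,178],[-0.034,0.001,0,0,0,-0.444,178],[-0.043,0.004,0,0,0,-0.556,178],[-0.05,0.0076,0,0,0,-0.667,178],[-0.058,0.012,0,0,0,-0.778,178],[-0.065,0.017,0,0,0,-0.889,178],[-0.072,0.023,0,0,0,-1,178],[-0.072,0.023,0,0,0,-1,178]]])

```text
t: 7.02
ee_pos: [486.0, -92.2, 71.1]
orientation: [[-0.681, 0.001, 0.732], [-0.732, -0.0, -0.681], [-0.0, -1.0, 0.001]]
wrist_force: [0.6, 0.3, 0.7]
opening: 27.9
```

Run:
```python
from h import *
s=bot.capture("side");t=bot.capture("top")
print(bot.read_state()["wrist_force"])
cv2.imwrite("pics/c10.png",np.hstack([cv2.resize(s[170:290,230:350,::-1],None,fx=3.3,fy=3.3,interpolation=2),cv2.resize(t[160:280,280:400,::-1],None,fx=3.3,fy=3.3,interpolation=2)]))
```

```text
[ 0.19029776 -0.09294247  0.69261119]
```

View pics/c10.png

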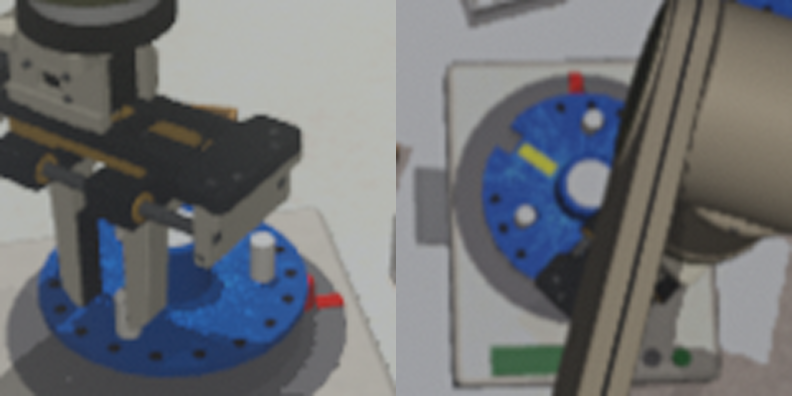

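Emit:
jog_arm(series=[[[-0.003,0.003,0,0,0,-0.056,178],[-0.006,0.006,0,0,0,-0.111,178],[-0.012,0.013,0,0,0,-0.222,178],[-0.0166,0.02,0,0,0,-0.333,178],[-0.021,0.028,0,0,0,-0.444,178],[-0.0245,0.036,0,0,0,-0.556,178],[-0.0274,0.044,0,0,0,-0.667,178],[-0.0296,0.052,0,0,0,-0.778,178],[-0.031,0.061,0,0,0,-0.889,178],[-0.032,0.0696,0,0,0,-1,178],[-0.032,0.0696,0,0,0,-1,178]]])

```text
t: 8.03
ee_pos: [470.1, -57.5, 71.0]
orientation: [[-0.999, 0.0, 0.036], [-0.036, -0.0, -0.999], [-0.0, -1.0, 0.0]]
wrist_force: [0.0, 0.2, 0.6]
opening: 27.8
```

```bash
cat > m.py <<'E'
from h import *
import sys
s=bot.capture("side");t=bot.capture("top")
print(bot.read_state()["wrist_force"])
C=np.array([519.8,-53.5])
for n,im,roi in(("top",t,(300,178,372,255)),("side",s,(205,225,350,330))):
    for nm,f,z in (("yel",yel,80),("red",red,51),("wht",wht,105)):
        for a,c,b in blobs(n,im,f,roi if nm!="wht" else ((309,188,366,246) if n=="top" else (245,225,325,275))):
            if a>400: continue
            P=onz(n,c,z)[:2]; d=P-C; print(n,nm,a,c.round(1),P.round(1),"r",np.hypot(*d).round(1),"ang",np.degrees(np.arctan2(d[1],d[0])).round(1))
cv2.imwrite(f"pics/{sys.argv[1]}.png",np.hstack([cv2.resize(s[170:290,230:350,::-1],None,fx=3.3,fy=3.3,interpolation=2),cv2.resize(t[160:280,280:400,::-1],None,fx=3.3,fy=3.3,interpolation=2)]))
E
python3 m.py c11
```

```text
[-0.52426336  0.42854518  0.2633174 ]
top wht 11 [310.3 188.9] [583.5  13.9] r 92.7 ang 46.6
top wht 115 [357.2 201.2] [555.2 -98.5] r 57.2 ang -51.8
top wht 19 [317.8 208.8] [535.   -4.3] r 51.4 ang 72.9
side yel 34 [303.3 248.8] [562.3 -45.1] r 43.3 ang 11.1
side red 33 [328.4 260.7] [609.4 -52. ] r 89.6 ang 1.0
side wht 359 [315.  233.1] [586.2 -33.7] r 69.3 ang 16.6
side wht 27 [287.  227.9] [536.9  -8.3] r 48.3 ang 69.3
side wht 107 [284.5 237.6] [528.2 -38.9] r 16.9 ang 60.0
side wht 12 [304.1 254.2] [555.7 -93.3] r 53.6 ang -47.9
```

View pics/c11.png

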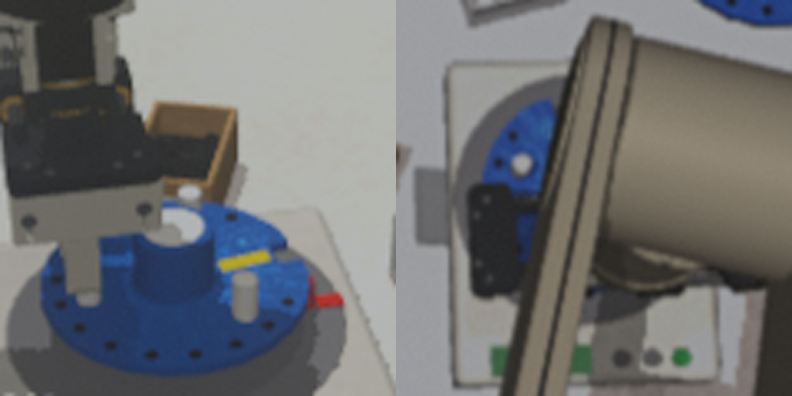

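Emit:
jog_arm(series=[[[0,0.004,0,0,0,-0.05,178],[0,0.008,0,0,0,-0.1,178],[0,0.012,0,0,0,-0.15,178],[0,0.0156,0,0,0,-0.2,178],[0,0.0156,0,0,0,-0.2,178],[0,0.0156,0,0,0,-0.2,178],[0,0.009,0,0,0,-0.2,178],[0,0.009,0,0,0,-0.2,178],[0,0.009,0.03,0,0,-0.2,178],[0,0.009,0.06,0,0,-0.2,178],[0,0.009,0.1,0,0,-0.2,178],[0,0.009,0.1,0,0,-0.2,178]]])

```text
t: 9.13
ee_pos: [472.1, -53.9, 124.7]
orientation: [[-0.993, 0.005, -0.121], [0.121, -0.001, -0.993], [-0.006, -1.0, 0.0]]
wrist_force: [-0.4, -0.3, 1.0]
opening: 28.2
```

Emit:
jog_arm(series=[[[0,0.08,0.06,0,0,0,178],[0,0.16,0.06,0,0,0,178],[0,0.24,0.06,0,0,0,178],[0,0.32,0.06,0,0,0,178],[0,0.4,0.06,0,0,0,178],[0,0.48,0.06,0,0,0,178],[0,0.56,0.06,0,0,0,178],[0,0.56,0.06,0,0,0,178],[0,0.56,0.06,0,0,0,178]]])

```text
t: 9.88
ee_pos: [469.0, 228.5, 149.9]
orientation: [[-0.993, -0.001, -0.117], [0.117, -0.0, -0.993], [0.001, -1.0, 0.001]]
wrist_force: [0.5, -1.0, -0.5]
opening: 28.2
```

```bash
python3 m.py c12
```

```text
[ 0.37223639 -0.43812781 -0.64314954]
top yel 25 [334.9 200.6] [561.2 -48.2] r 41.7 ang 7.3
top red 29 [334.4 186.8] [603.2 -50.9] r 83.4 ang 1.8
top wht 13 [310.5 189. ] [583.3  13.5] r 92.3 ang 46.5
top wht 40 [362.2 190.2] [ 582.5 -110.9] r 85.0 ang -42.5
top wht 20 [354.9 204. ] [548.1 -92.9] r 48.5 ang -54.3
top wht 23 [318.8 206.1] [541.7  -6.6] r 51.8 ang 65.0
top wht 159 [338.4 214.7] [521.7 -53.2] r 1.9 ang 9.2
top wht 23 [339.7 236.3] [470.2 -55.9] r 49.7 ang -177.2
side yel 38 [305.2 250.5] [564.9 -50.8] r 45.2 ang 3.4
side red 30 [328.9 260.8] [610.3 -52.2] r 90.5 ang 0.8
side wht 45 [248.  227.4] [463.7   5.1] r 81.1 ang 133.8
side wht 343 [315.3 233. ] [586.9 -33.3] r 70.1 ang 16.7
side wht 22 [290.5 228.4] [543.3 -10.9] r 48.6 ang 61.1
side wht 175 [281.9 238.4] [523.3 -40.4] r 13.6 ang 75.3
side wht 29 [255.  247.1] [472.4 -59.3] r 47.8 ang -173.1
side wht 29 [301.1 255.7] [549.9 -96.5] r 52.5 ang -55.0
```

View pics/c12.png

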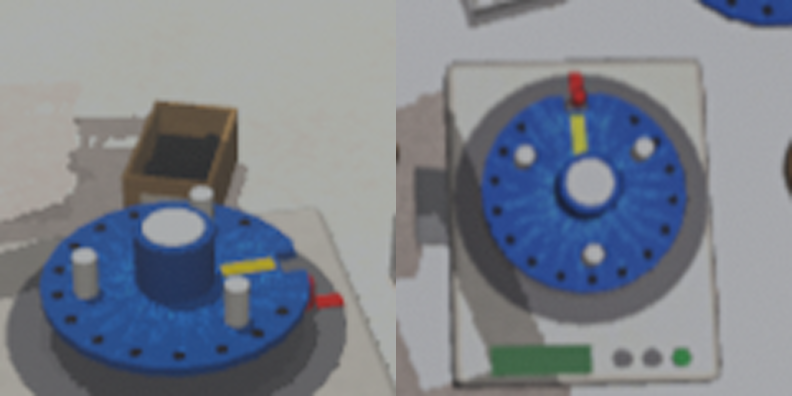

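The posts put the disc at 4.5°, and the counter is at about 1.7°, so it needs about 3° (2.6 mm at the post) more clockwise.

Emit:
jog_arm(series=[[[0,-0.08,0,0,0,0,178],[0,-0.16,0,0,0,0,178],[0,-0.24,0,0,0,0,178],[0,-0.32,0,0,0,0,178],[0,-0.4,0,0,0,0,178],[0,-0.48,0,0,0,0,178],[0,-0.54,0,0,0,0,178],[0,-0.56,0,0,0,0,178],[0,-0.56,-0.03,0,0,0,178],[0,-0.56,-0.06,0,0,0,178],[0,-0.56,-0.06,0,0,0,178],[0,-0.56,-0.06,0,0,0,178]]])

```text
t: 10.98
ee_pos: [468.5, -53.6, 120.0]
orientation: [[-0.992, -0.002, -0.123], [0.123, 0.001, -0.992], [0.002, -1.0, -0.0]]
wrist_force: [0.1, 0.1, -0.1]
opening: 28.4
```

Emit:
jog_arm(series=[[[0,0,-0.03,0,0,0,178],[0,0,-0.06,0,0,0,178],[0,0,-0.08,0,0,0,178],[0,0,-0.1,0,0,0,178],[0,0,-0.1,0,0,0,178],[0,0.003,-0.1,0,0,-0.02,178],[0,0.006,-0.1,0,0,-0.04,178],[0,0.008,-0.1,0,0,-0.06,178],[0,0.01,-0.1,0,0,-0.067,178],[0,0.012,-0.1,0,0,-0.067,178],[0,0.012,-0.1,0,0,-0.067,178],[0,0.012,-0.1,0,0,-0.067,178],[0,0.006,-0.1,0,0,-0.067,178],[0,0.004,-0.1,0,0,-0.067,178],[0,0.004,-0.07,0,0,-0.067,178],[0,0.004,-0.03,0,0,-0.067,178],[0,0.004,0,0,0,-0.067,178],[0,0.004,0.06,0,0,-0.067,178],[0,0.004,0.06,0,0,-0.067,178]]])

```text
t: 12.57
ee_pos: [472.6, -51.8, 156.4]
orientation: [[-0.985, 0.007, -0.174], [0.174, -0.001, -0.985], [-0.007, -1.0, -0.0]]
wrist_force: [0.9, 0.3, 1.2]
opening: 28.4
```

Emit:
jog_arm(series=[[[0,0.08,0,0,0,0,178],[0,0.16,0,0,0,0,178],[0,0.24,0,0,0,0,178],[0,0.32,0,0,0,0,178],[0,0.4,0,0,0,0,178],[0,0.48,0,0,0,0,178],[0,0.56,0,0,0,0,178],[0,0.56,0,0,0,0,255],[0,0.56,0,0,0,0,255],[0,0.56,0,0,0,0,255],[0,0.56,0,0,0,0,255]]])

```text
t: 13.48
ee_pos: [469.8, 227.6, 150.5]
orientation: [[-0.985, -0.0, -0.175], [0.175, -0.001, -0.985], [0.0, -1.0, 0.001]]
wrist_force: [0.6, -0.7, 0.5]
opening: 6.2
```

```bash
python3 m.py c13
python3 - <<'E'
from h import *
t=bot.capture("top"); s=bot.capture("side")
cv2.imwrite("pics/z13.png",np.hstack([cv2.resize(t[178:215,315:360,::-1],None,fx=9,fy=9,interpolation=2),cv2.resize(s[235:272,290:335,::-1],None,fx=8.6,fy=9,interpolation=2)]))
E
```

```text
[-0.04401313 -0.13422132 -0.74787886]
top yel 29 [336.  199.7] [563.5 -50.9] r 43.8 ang 3.5
top red 30 [334.3 187.1] [602.5 -50.5] r 82.8 ang 2.1
top wht 13 [310.5 189. ] [583.3  13.5] r 92.3 ang 46.5
top wht 40 [362.4 190.4] [ 582.1 -111.4] r 85.0 ang -42.9
top wht 22 [319.1 205.1] [544.1  -7.3] r 52.2 ang 62.2
top wht 20 [355.2 204.8] [546.4 -93.7] r 48.2 ang -56.5
top wht 159 [338.4 214.6] [521.9 -53.2] r 2.1 ang 7.5
top wht 24 [338.5 236. ] [470.7 -53. ] r 49.1 ang 179.4
side yel 37 [305.  251.2] [564.1 -53. ] r 44.3 ang 0.7
side red 31 [328.9 260.7] [610.3 -52.1] r 90.5 ang 0.9
side wht 41 [247.4 227.7] [462.5   4.2] r 81.3 ang 134.8
side wht 338 [315.3 232.9] [587.  -32.9] r 70.3 ang 17.0
side wht 23 [291.9 228.5] [545.8 -11.7] r 49.2 ang 58.1
side wht 174 [282.1 238.4] [523.6 -40.5] r 13.6 ang 73.7
side wht 27 [254.9 246.3] [472.4 -56.6] r 47.5 ang -176.2
side wht 30 [300.3 256.1] [548.4 -97.5] r 52.4 ang -57.0
```

View pics/z13.png

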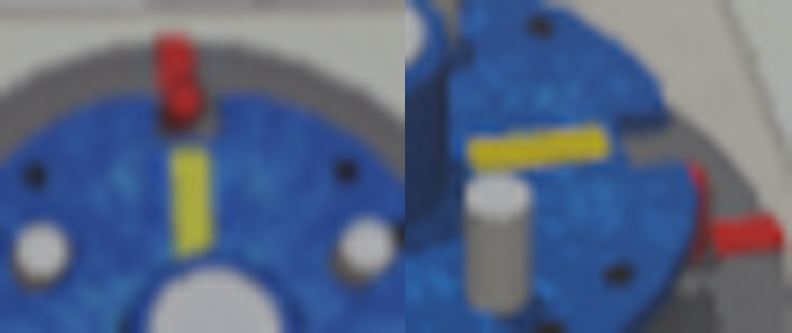

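Run:
```python
from h import *
C=np.array([520.3,-52])
def A(n,uv,z,C=C):
    d=onz(n,uv,z)[:2]-C; return np.hypot(*d).round(1),np.degrees(np.arctan2(d[1],d[0])).round(2)
print("pin",A("top",(315+182/9-.4,178+100/9-.4),70)); print("notchL/R",A("top",(315+162/9,178+105/9),80),A("top",(315+216/9,178+105/9),80))
print("redstripe",A("top",(334.3,184.3),51))
t=bot.capture("top"); hsv=cv2.cvtColor(t,cv2.COLOR_RGB2HSV)
for r in range(182,203): print(r,t[r,328:344,0]-0, '|', t[r,328:344,2])
```

```text
pin (np.float64(73.3), np.float64(1.96))
notchL/R (np.float64(68.8), np.float64(6.9)) (np.float64(68.9), np.float64(-5.46))
redstripe (np.float64(89.5), np.float64(0.9))
182 [147 146 142 139 141 153 161 157 145 136 139 141 139 143 151 156] | [142 142 141 133  98  79  79  89 121 135 139 142 140 141 149 154]
183 [114 113 108 105 119 148 160 154 126 105 105 106 106 108 119 128] | [114 113 111 103  70  47  47  53  77 100 110 109 108 109 120 128]
184 [ 93  93  91  93 113 150 160 156 126  97  92  92  93  91  94  98] | [ 97  98  98  94  65  48  43  45  64  89  97  97  97  96  98 102]
185 [ 91  93  92  95 120 151 158 152 121  96  92  91  93  92  93  92] | [95 97 99 94 70 49 44 46 61 90 98 97 96 96 97 97]
186 [ 95  94  92  97 123 148 147 137 110  92  92  94  94  95  94  93] | [96 96 97 93 71 50 43 42 57 88 99 98 95 96 96 95]
187 [ 92  91  92  96 118 136 141 142 124  94  89  92  93  91  94  92] | [ 98  99 102  98  76  53  43  43  52  75  93 100 102 101 102 101]
188 [ 77  76  74  78  97 117 145 157 146  99  86  77  73  71  72  71] | [115 117 118 116  92  58  43  42  46  59  88 104 120 122 124 1
[... 1187 characters left out ...]
5 155 156]
198 [ 55  56  51  45  43  67 131 161 169 159 103  57  47  48  51  53] | [159 159 152 146 153 148  98  66  64  77 123 155 154 152 153 154]
199 [ 51  54  50  45  43  65 127 160 169 160 103  56  45  46  48  52] | [153 158 152 145 152 147 102  69  64  78 124 153 151 146 150 153]
200 [ 46  50  48  44  43  65 125 160 169 161 105  57  44  44  46  49] | [148 155 149 144 149 147 103  69  64  79 123 151 148 145 148 148]
201 [ 47  49  45  43  41  63 125 160 168 161 108  58  42  44  46  46] | [147 152 145 141 146 143 101  69  64  73 109 144 146 145 147 147]
202 [ 48  48  46  42  41  62 121 160 168 162 113  59  45  46  45  47] | [149 152 147 142 145 142  96  68  64  68  97 135 148 149 147 149]
```

The notch is at 0.7–1.7° by notch edges and posts, and the pin is at 2.0°. That is an offset of at most 1.6 mm, within the 3 mm allowed. Next I'll shut the fingers and go over the hub.

Emit:
jog_arm(series=[[[0.015,-0.08,0,0,0,0,255],[0.03,-0.16,0,0,0,0,255],[0.045,-0.24,0,0,0,0,255],[0.06,-0.32,0,0,0,0,255],[0.075,-0.4,0,0,0,0,255],[0.09,-0.48,0,0,0,0,255],[0.102,-0.55,0,0,0,0,255],[0.102,-0.564,0,0,0,0,255],[0.102,-0.564,0,0,0,0,255],[0.102,-0.564,0,0,0,0,255],[0.102,-0.564,0,0,0,0,255]]])

```text
t: 14.65
ee_pos: [520.5, -52.1, 150.8]
orientation: [[-0.985, -0.0, -0.173], [0.173, 0.001, -0.985], [0.0, -1.0, -0.001]]
wrist_force: [-0.4, 0.6, -0.5]
opening: 0.4
```

Run:
```python
from h import *
s=bot.capture("side"); print(bot.read_state()["wrist_force"])
cv2.imwrite("pics/c14.png",cv2.resize(s[170:290,230:350,::-1],None,fx=5,fy=5,interpolation=2))
```

```text
[-0.70740687  1.06342949  0.41135147]
```

View pics/c14.png

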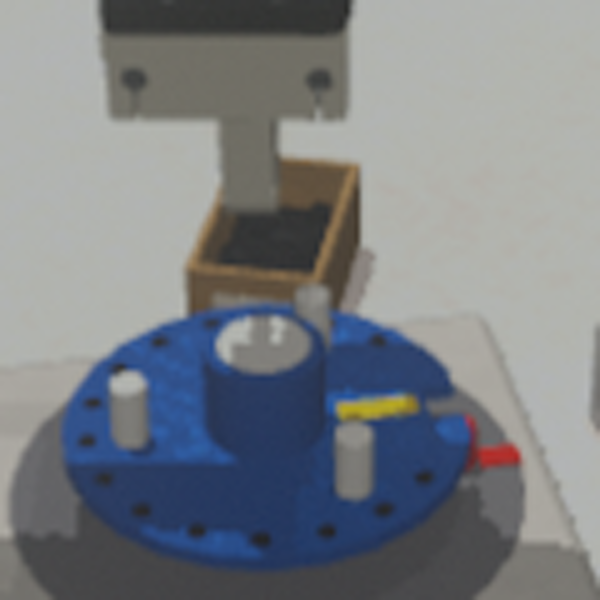

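Run:
```python
from h import *
o,d=ray("side",(230+250/5,170+211/5))
for y in (-52,-57,-62,-70): print(y,(o+d*(y-o[1])/d[1]).round(1))
```

```text
-52 [520.2 -52.  169.8]
-57 [519.6 -57.  173. ]
-62 [519.1 -62.  176.2]
-70 [518.3 -70.  181.3]
```

Emit:
jog_arm(series=[[[0,0,-0.03,0,0,0,255],[0,0,-0.06,0,0,0,255],[0,0,-0.075,0,0,0,255],[0,0,-0.085,0,0,0,255],[0,0,-0.09,0,0,0,255],[0,0,-0.094,0,0,0,255],[0,0,-0.098,0,0,0,255],[0,0,-0.098,0,0,0,255]]])

```text
t: 15.37
ee_pos: [521.0, -53.1, 102.0]
orientation: [[-0.985, 0.0, -0.174], [0.174, -0.0, -0.985], [-0.0, -1.0, 0.0]]
wrist_force: [0.7, 0.2, -0.7]
opening: 0.2
```

Emit:
jog_arm(series=[[[0,0,-0.002,0,0,0,255],[0,0,-0.004,0,0,0,255],[0,0,-0.006,0,0,0,255],[0,0,-0.008,0,0,0,255],[0,0,-0.008,0,0,0,255]]])

```text
t: 15.78
ee_pos: [520.6, -53.2, 97.6]
orientation: [[-0.985, -0.0, -0.174], [0.174, 0.0, -0.985], [0.0, -1.0, -0.0]]
wrist_force: [-0.4, -0.5, 0.3]
opening: 0.5
```

Emit:
jog_arm(series=[[[0,0,-0.002,0,0,0,255],[0,0,-0.004,0,0,0,255],[0,0,-0.006,0,0,0,255],[0,0,-0.006,0,0,0,255]]])

```text
t: 16.12
ee_pos: [520.6, -53.2, 94.5]
orientation: [[-0.985, -0.0, -0.174], [0.174, 0.0, -0.985], [0.0, -1.0, -0.0]]
wrist_force: [-0.2, -0.7, -0.8]
opening: 0.6
```

Emit:
jog_arm(series=[[[0,0,-0.002,0,0,0,255],[0,0,-0.004,0,0,0,255],[0,0,-0.006,0,0,0,255],[0,0,-0.006,0,0,0,255]]])

```text
t: 16.45
ee_pos: [520.8, -53.2, 92.0]
orientation: [[-0.985, 0.0, -0.174], [0.174, -0.0, -0.985], [-0.0, -1.0, 0.0]]
wrist_force: [-0.7, -0.2, 1.9]
opening: 0.6
```

Run:
```python
from h import *
s=bot.capture("side"); print(bot.read_state()["wrist_force"])
cv2.imwrite("pics/c15.png",cv2.resize(s[170:290,230:350,::-1],None,fx=5,fy=5,interpolation=2))
```

```text
[-1.54517794  0.23756648  1.79018802]
```

View pics/c15.png

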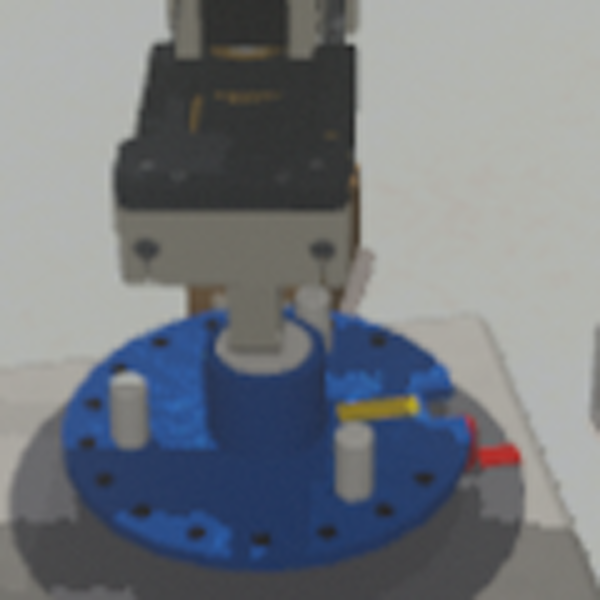

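Contact on the middle of the hub at about 1.9 N, with the tip at crop (255,345). Pressing down in small steps.

Emit:
jog_arm(series=[[[0,0,-0.002,0,0,0,255],[0,0,-0.004,0,0,0,255],[0,0,-0.006,0,0,0,255],[0,0,-0.008,0,0,0,255]]])

```text
t: 16.83
ee_pos: [520.9, -53.2, 88.4]
orientation: [[-0.985, 0.0, -0.174], [0.174, -0.0, -0.985], [-0.0, -1.0, -0.0]]
wrist_force: [-3.6, 0.9, 5.9]
opening: 0.7
```

Emit:
jog_arm(series=[[[0,0,-0.002,0,0,0,255],[0,0,-0.004,0,0,0,255],[0,0,-0.006,0,0,0,255],[0,0,-0.008,0,0,0,255]]])

```text
t: 17.17
ee_pos: [520.9, -53.2, 84.4]
orientation: [[-0.985, 0.0, -0.174], [0.174, -0.0, -0.985], [-0.0, -1.0, 0.0]]
wrist_force: [-3.4, 1.0, 7.4]
opening: 0.5
```

Emit:
jog_arm(series=[[[0,0,-0.002,0,0,0,255],[0,0,-0.004,0,0,0,255],[0,0,-0.006,0,0,0,255],[0,0,-0.008,0,0,0,255]]])

```text
t: 17.5
ee_pos: [520.9, -53.2, 80.5]
orientation: [[-0.985, 0.0, -0.174], [0.174, -0.0, -0.985], [-0.0, -1.0, 0.0]]
wrist_force: [-3.5, 0.7, 8.4]
opening: 0.4
```

Emit:
jog_arm(series=[[[0,0,-0.001,0,0,0,255],[0,0,-0.002,0,0,0,255],[0,0,-0.002,0,0,0,255]]])

```text
t: 17.75
ee_pos: [521.1, -53.3, 80.4]
orientation: [[-0.985, 0.001, -0.174], [0.174, -0.0, -0.985], [-0.001, -1.0, 0.0]]
wrist_force: [-6.4, 1.0, 13.0]
opening: 0.4
```

Emit:
jog_arm(series=[[[0,0,-0.001,0,0,0,255],[0,0,-0.002,0,0,0,255],[0,0,-0.002,0,0,0,255]]])

```text
t: 18.0
ee_pos: [521.2, -53.3, 80.3]
orientation: [[-0.985, 0.001, -0.174], [0.174, -0.0, -0.985], [-0.001, -1.0, 0.0]]
wrist_force: [-10.2, 1.1, 20.8]
opening: 0.4
```

Emit:
jog_arm(series=[[[0,0,0.004,0,0,0,255],[0,0,0.01,0,0,0,255],[0,0,0.03,0,0,0,255],[0,0,0.08,0,0,0,255],[0,0,0.14,0,0,0,255],[0,0.08,0.14,0,0,0,255],[0,0.16,0.14,0,0,0,255],[0,0.24,0.14,0,0,0,255],[0,0.32,0.14,0,0,0,255],[0,0.4,0.14,0,0,0,255],[0,0.48,0.14,0,0,0,255],[0,0.54,0.14,0,0,0,255],[0,0.54,0.14,0,0,0,255],[0,0.54,0.14,0,0,0,255]]])

```text
t: 19.17
ee_pos: [520.4, 218.4, 148.0]
orientation: [[-0.985, -0.0, -0.171], [0.171, -0.0, -0.985], [0.0, -1.0, 0.0]]
wrist_force: [-0.1, -0.7, -0.4]
opening: 0.4
```

```bash
python3 m.py c16
python3 - <<'E'
from h import *
for n,uv in (("top",(339,214.9)),):pass
t=bot.capture("top");s=bot.capture("side")
h1=[c for a,c,b in blobs("top",t,wht,(325,205,352,228),60)]; h2=[c for a,c,b in blobs("side",s,wht,(268,228,300,256),100)]
print(h1,h2)
o1,d1=ray("top",h1[0]);o2,d2=ray("side",h2[0]); q=np.linalg.lstsq(np.stack([d1,-d2],1),o2-o1,rcond=None)[0]; print(o1+d1*q[0],o2+d2*q[1])
for nm,uv,z in (("tub",(314,149),50),("tape",(416,211),25),("bin",(260,208),45)):pass
a=cv2.cvtColor(cv2.imread("pics/top0.png"),cv2.COLOR_BGR2RGB)
d=np.hstack([a[100:270,220:450],t[100:270,220:450]]); cv2.imwrite("pics/cmp.png",cv2.resize(d[...,::-1],None,fx=1.7,fy=1.7))
E
```

```text
[-0.26036765  0.08116964  0.82736948]
top yel 24 [335.2 200.4] [561.7 -48.9] r 42.1 ang 6.3
top red 31 [334.5 186.6] [603.8 -51. ] r 84.0 ang 1.7
top wht 13 [310.5 189. ] [583.3  13.5] r 92.3 ang 46.5
top wht 42 [362.1 190.3] [ 582.1 -110.9] r 84.7 ang -42.6
top wht 21 [319. 206.] [541.9  -7.1] r 51.4 ang 64.5
top wht 21 [354.6 205.8] [543.8 -92.1] r 45.5 ang -58.1
top wht 153 [337.7 215.5] [519.6 -51.4] r 2.1 ang 95.9
top wht 22 [337.9 236.9] [468.6 -51.6] r 51.3 ang 177.9
side yel 40 [305.2 256.4] [562.1 -68.1] r 44.7 ang -19.1
side red 53 [326.1 258.3] [606.6 -44.1] r 87.3 ang 6.2
side wht 237 [254.3 230.1] [475.   -5.7] r 65.5 ang 133.1
side wht 27 [322.1 227.1] [603.2 -16.3] r 91.3 ang 24.0
side wht 21 [292.1 233.7] [543.9 -28.6] r 34.7 ang 45.9
side wht 81 [320.1 241.9] [590.3 -62.2] r 71.0 ang -7.1
side wht 171 [282.2 243.8] [521.8 -56.9] r 4.0 ang -59.5
side wht 48 [249.5 243.1] [463.3 -45.5] r 57.1 ang 172.0
side wht 26 [255.2 251.7] [471.8 -72.6] r 51.7 ang -158.3
side wht 29 [300.2 261.8] [ 545.9 -112.9] r 64.9 ang -66.3
[array([337.66666667, 215.52287582])] [array([282.24561404, 243.78362573])]
[520.31395241 -51.97593677 100.88891466] [522.35710506 -51.92584177 101.24283011]
```

View pics/c16.png

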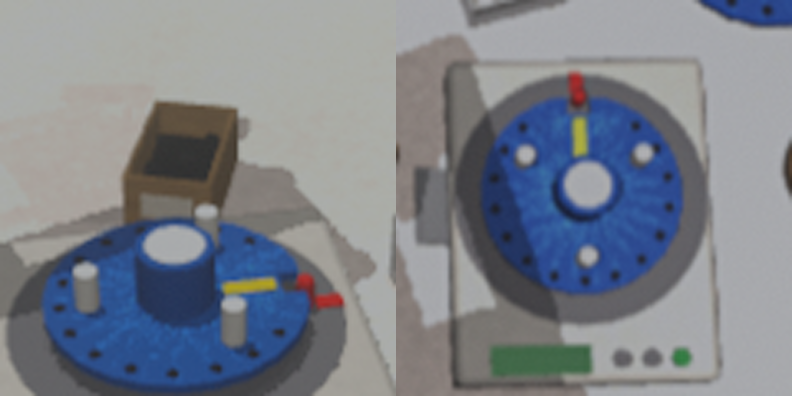

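View pics/cmp.png

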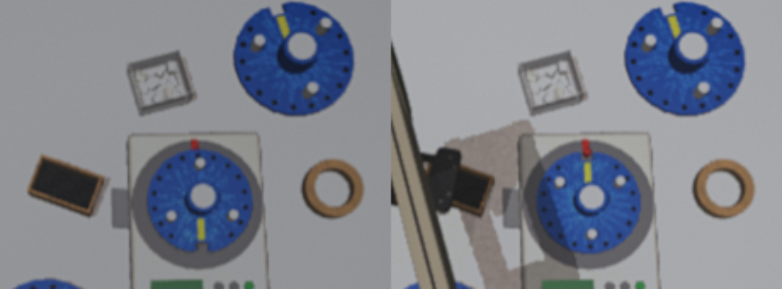

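The disc is home. The hub top dropped from 113.2 to about 101 mm, the red pin stands in the notch (side crop (303,285)), and the tub, tape and bin have not moved.

```bash
python3 -c "
from station import bot
print(bot.read_state()['wrist_force']); print(bot.sign_off())"
```

```text
[-0.24911828  0.60403452  0.22144874]
the job is handed in; nothing more can be done
None
```

I turned the disc about 180° clockwise by its far post, in 45° arcs plus a 9° and a 3° correction. Then I pressed on the middle of the hub with shut fingers, withdrew the arm and handed the job in at about 19 s. Signing off gives no verdict, so the checks below are my own.

**Last checks:**
- **Alignment before pressing:** the posts put the disc at 1.7°, the notch edges at about 0.7° and the pin at 2.0°. The largest disagreement is about 1.6 mm at the rim, within the 3 mm allowed.
- **Pressing:** the disc went down 12 mm at 6–8 N, then stopped firmly; I pressed up to about 21 N. The hub top measured about 101 mm afterwards, down from 113 mm.
- **Pictures after letting go:** the red pin stands in the notch, and the tub, tape roll and bin have not moved. The wrist force is about zero.

**What disagreed:**
- **Fingertip height:** the fingertips were really about 19–23 mm above the reported TCP. My first descent therefore stopped over the post, and a small test push moved nothing. I corrected for it from the pictures and by feeling for contact at the hub.
- **Camera views:** the side and top views differ by 2–5 mm in y.
- **Sideways force:** the final press also showed about 10 N sideways, which I did not trace.

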